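Open the bench sweep's flap with its lever

TASK

The long wooden offcut in front of the dust-extraction sweep has one end under the sweep's lever: push it along the bench out from under the lever, without picking it up. Then press the long end of the lever all the way down with the fingers so that the heavy steel flap is raised, and finish while still holding the lever down, so that the bench can be swept. Do not touch the flap itself, and leave everything else on the bench where it is.

Things in the scene. Friction and masses are not known exactly. Their poses are not given: they have to be found in the camera images.
- sweep: The bench sweep, a fixed grey sheet-metal dust inlet. Origin on the bench (z = 0) straight below the lever's pivot pin. Its -x axis points along the bench the way the lever's long end points and the mouth faces; y is horizontal, parallel to the pivot pin; the lever's middle line is y = 0. Hood: x = 45 to 370 mm, y = -235 to -25 mm, 118 mm high; a 100 mm duct runs on in +x.
- lever_pivot (a point): Middle of the lever's pivot pin, 65 mm above the bench, in a small bracket (within 30 mm of the pin along the lever, 36 mm to either side, 80 mm high). The lever is a dark steel flat bar, 25 mm wide and 8 mm thick, running beside the hood; its long end reaches 280 mm from the pin.
- lever_pad (a point): Centre of the top face of the press plate at the lever's long end, 250 mm from the pivot pin. The plate is 60 mm long (along the lever), 40 mm wide, 6 mm thick. At rest the lever slopes up towards it by about 0.16 rad and this point is about 110 mm above the bench; fully pressed it slopes down about 0.18 rad and this point is about 26 mm above the bench.
- lever (a joint): Lever angle in rad: 0 at rest (long end up), 0.34 at the stop (long end fully down). It takes roughly 4 to 12 N on the press plate and returns by the flap's weight when let go. With the offcut still under it the lever jams at about 0.25.
- flap (a joint): Flap angle in rad: 0 closed; about 0.33 with the lever at its stop. The flap is a sloping steel plate of about 1.8 kg, 200 mm wide, 190 mm long, over the hood's mouth, hinged along its upper edge; a pin at its side rests on the lever's short end. It falls shut if the lever is let go.
- flap_lip (a point): Middle of the flap's lower edge, near the bench when closed.
- offcut: The offcut: a loose straight piece of light wood, about 0.2 kg, 180 mm long (its x), 40 mm wide (y), 45 mm tall (z), lying flat; origin at the centre of its underside. It lies roughly square across the lever's line, 185 to 225 mm from the pivot, mostly on the hood's side (sweep y < 0), its last 0 to 20 mm past the lever's middle line. The bench beyond the lever's long end is free for it.
- brush: Bystander: wooden bench brush, 265 mm long, 51 mm tall, lying on the bench in front of the mouth beside the lever's bracket. Origin near its middle, on the bench.
- gouge_a: Bystander: wood-carving gouge, 240 mm long, 27 mm tall, lying on the side of the lever away from the hood. Origin near its middle, on the bench.
- wedge: Bystander: short wooden block 70 x 45 x 30 mm, near the lever's long end on the side away from the hood. Origin at the centre of its underside.
- gouge_b: Bystander: another gouge, 250 mm long, lying beyond the lever's long end.
- mallet: Bystander: round wooden carver's mallet standing on its head, 92 mm across, 247 mm tall.
- tin: Bystander: plain steel tin, 76 mm across, 100 mm tall.
- blank: Bystander: round turning blank of light wood, 112 mm across, 56 mm tall.
- glue: Bystander: white glue bottle, 66 mm across, 190 mm tall.
Things that resemble listed ones, but are neither listed nor needed, are in the scene too. Leave any pink or yellow look-alike of the offcut alone.

How it is judged:
At the end, for the whole second after the job is handed in: The lever is held at least 0.30 rad down (its stop is at 0.34) by the fingers, which press on it with more than 1 N; the flap is raised by more than 0.26 rad and at rest; the offcut lies on the bench, not touching the lever (value of joint lever above 0.3 rad and value of joint flap above 0.26 rad and velocity of joint flap between -0.05 and 0.05 rad/s and contact force between the fingers and lever above 1 N and contact force between offcut and lever below 0.3 N and height (world z) of offcut between -0.005 and 0.012 m); the arm keeps its last pose, push and grip.
It fails at once if the offcut is lifted off the bench (by more than 20 mm) (height (world z) of offcut above 0.02 m).
It fails at once if the robot touches the flap itself (contact force between any of the fingers, the arm and flap above 0.5 N).
It fails at once if another thing on the bench is moved by more than 30 mm (distance of any of brush, gouge_a, wedge, gouge_b, mallet, tin, blank, glue from where it was at the start of the episode above 0.03 m).
It also fails if it takes over 48 s, if anything falls off the work surface, if the arm or the gripper's body presses on something with over 40 N, if the wrist force passes 120 N, or if a joint passes its speed limit or range.

ROBOT

A 6-joint arm with a two-finger parallel gripper is mounted at the origin on the work surface. World frame = base frame: x ahead of the robot, y to its left, z up, the work surface at z = 0. Lengths are in m, angles in rad, forces in N, time in s.
With the tool pointing down it reaches from about 0.35 to 0.775 m from the base axis. Payload 5.5 kg.
Tool frame: the origin (TCP) lies at the very end of the fingers, on their centre line; the grasp point (between the pads) lies 19 mm behind it (grip_point_offset is the distance from the TCP to the grasp point, in m); z points along the fingers, y is the direction in which the jaws open and shut (so a half turn about z gives the same grasp; the last joint's range is limited). The gripper opens to 85 mm and grips with 20 to 120 N. Pads are 22 mm wide; open, the fingers measure 114 mm over their backs; the gripper's body (76 mm by 85 mm) begins 54 mm behind the grasp point. The pads swing forward as they close: fully open they stand 13 mm farther back than shut.
Start: joints at [-1.397, 0.313, 0.046, 1.304, 0, 1.431], TCP at [0.177, -0.547, 0.231] pointing down, gripper open.
Joint ranges: [-2.76, 2.76], [-0.86, 1.69], [-1.03, 1.26], [-2.2, 2.34], [-1.47, 1.5], [-3.14, 3.14]. Speed limits (rad/s): [2.57, 2.57, 3.14, 3.14, 3.14, 3.14].

INTERFACE

Orientations are given as a unit quaternion [w, x, y, z].
In Python, from workcell import * gives the robot as it stands.
- The arm moves only by the shell command python3 -m crank 'ROWS' [OPENING] [FORCE]. ROWS is a JSON object of lists of equal length, an entry for each row: "travel": the shift along the tool's x, y, z in units of 40 mm (1.0 is 40 mm), a list of three; "turn": the turn about the tool's z in rad. In form: {"travel": [[x, y, z], ...], "turn": [turn, ...]}. A call has 1 to 5 rows; each row is the pose to reach, as a shift and turn from the pose commanded when the call began, along the tool's axes at that moment; what a row does not reach only later rows make up. A row lasts 1/12 s, in which the tool goes at most 41.7 mm and 7.16 degrees, less where a joint would pass 70% of its speed; a pose out of reach is approached as far as the arm can. A call with a gripper value outside its range is refused whole. OPENING is the finger opening in mm, from 0 to 85.4, set as the call begins (- or left out, the last holds). The fingers move at their own pace and stop on an object; FORCE is the grip in N (left out, the last holds). Time passes only in rows, so rows that repeat a pose let the fingers close. It gives the time, the measured TCP pose, the force and the opening at its end, in the units of the state.
- get_state(): the state, without advancing time (a new reading comes with each control period).
- read_camera(name): name is "scene" or "top"; returns a dict with "image" (420x560x3 uint8, red, green, blue), "K" (3x3 intrinsics, pixels), "R" (3x3) and "t" (3): a world point X has camera coordinates R X + t. Camera axes: x right, y down, z forward; pixel columns grow to the right and rows downward; lengths in m; the calibration is good to about 2 mm. A picture is of the moment at which its call begins. There is no depth.
- hand_in(): hands the job in, once; it reports no verdict.
The state is a dict: "clock": time; "joint_pos": joint angles; "qvel": joint speeds; "tau": joint torques, N m; "tcp_pos": TCP position; "orientation": TCP orientation; "wrist_force": force on the tool from outside, world axes, zero at the start; "ft_torque": the same for the moment, N m; "finger_gap": finger opening in m.
Only numpy, scipy, OpenCV 4.12 (cv2) and the standard library are available. Lean on these libraries where they do the work, as an engineer would, in place of code of your own. Each camera call takes 0.05 s, during which the arm holds its last target. There are 200 camera calls.

## Working session

There is one attempt and no reset: what is moved stays moved. The work goes in short steps, Python scripts to look and compute and a shell command to move; the robot and the scene stay as the last step left them, time stands still between calls to the robot, and variables do not carry over. Pictures are saved under pics/ and viewed, about 8 in all and at most 12, crops included, and the job is handed in when it is done.

```bash
ls; mkdir -p pics
python3 - <<'E'
from workcell import *
import cv2,json
for n in("scene","top"):
    c=read_camera(n); cv2.imwrite(f"pics/{n}0.png",cv2.resize(c["image"][:,:,::-1],(800,600),interpolation=cv2.INTER_CUBIC))
    print(n,c["K"],c["R"],c["t"])
print(get_state())
E
```

```text
pics
scene [[505.77215636   0.         275.29463281]
 [  0.         505.77215636 210.44344416]
 [  0.           0.           1.        ]] [[ 0.71937625  0.69460525  0.00462174]
 [ 0.47999086 -0.49227675 -0.72613523]
 [-0.50210217  0.52458283 -0.68753637]] [-0.38452279 -0.19017557  1.57191886]
top [[410.10633053   0.         274.58578097]
 [  0.         410.10633053 210.06196478]
 [  0.           0.           1.        ]] [[ 0.02501098 -0.9994858   0.02006451]
 [-0.99809765 -0.02609757 -0.05585691]
 [ 0.05635182 -0.0186293  -0.99823716]] [-0.0435189   0.55594434  1.1356201 ]
{'clock': 0.1, 'joint_pos': array([-1.39661508e+00,  3.13881824e-01,  4.50974100e-02,  1.30356979e+00,
       -9.49356055e-06,  1.43119683e+00]), 'qvel': array([-0.00053005, -0.00336479,  0.00292311,  0.00045958, -0.00062789,
       -0.00017233]), 'tau': array([ 1.79032126e-03, -4.81724668e+01,  2.99245191e+01,  1.27069774e-02,
       -2.01865191e-04,  1.30787029e-05]), 'tcp_pos': array([ 0.17738918, -0.54649109,  0.23052473]), 'orientation': array([-7.78740868e-04,  9.87717630e-01,  1.56247488e-01, -1.82139407e-05]), 'wrist_force': array([-0.71529488,  0.07402487,  0.47226417]), 'ft_torque': array([ 0.06057168, -0.03765163, -0.08527885]), 'finger_gap': 0.08503912438321108}
```

View pics/scene0.png

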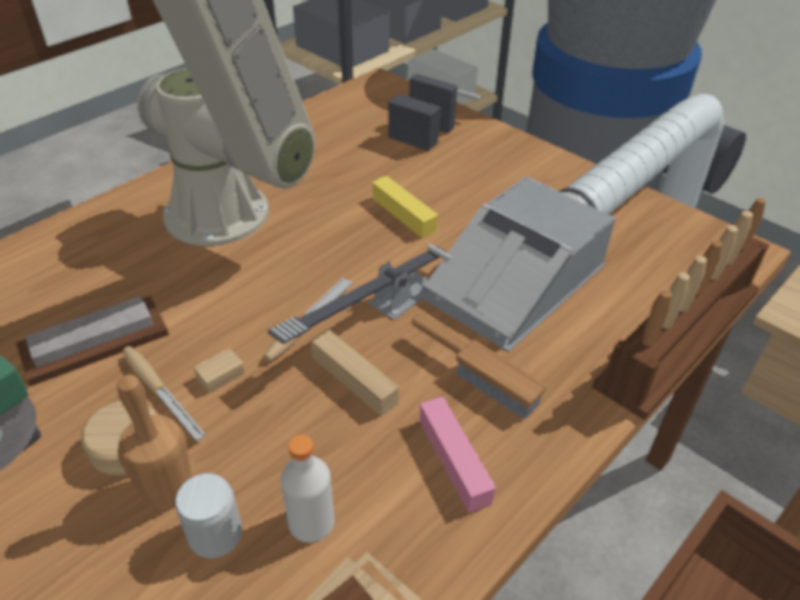

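View pics/top0.png

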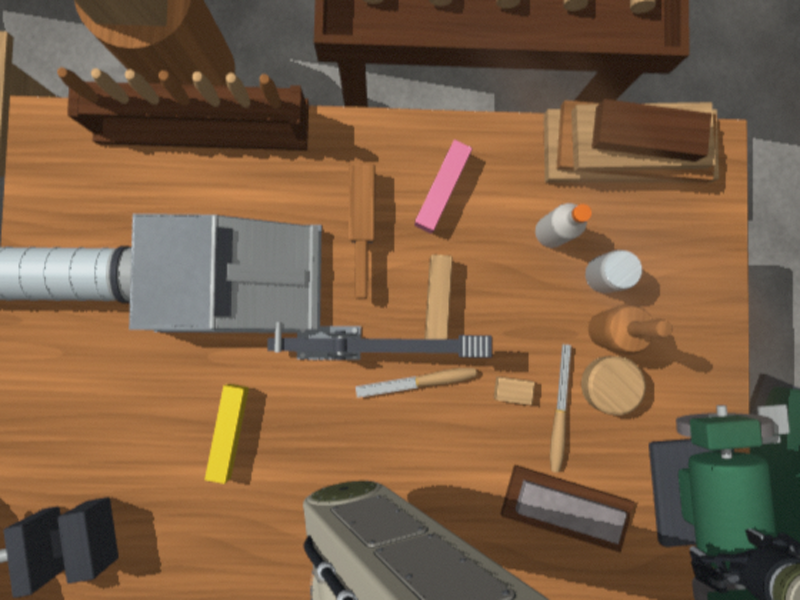

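```bash
cat > h.py <<'E'
from workcell import *
import numpy as np, cv2
def ray(c,u,v,z):
    "pixel (native) -> world at height z"
    C=-c["R"].T@c["t"]; d=c["R"].T@np.linalg.solve(c["K"],[u,v,1.]); return C+d*(z-C[2])/d[2]
def proj(c,X):
    p=c["K"]@(c["R"]@np.array(X)+c["t"]); return p[:2]/p[2]
def crop(c,u0,v0,w,h,s,f):
    cv2.imwrite(f,cv2.resize(c["image"][v0:v0+h,u0:u0+w,::-1],None,fx=s,fy=s,interpolation=cv2.INTER_CUBIC))
E
python3 - <<'E'
from h import *
c=read_camera("top"); crop(c,180,160,200,150,4,"pics/topc.png")
for n,u,v,z in [("hood fl",320,228,.02),("pivot",342,343,.065),("padend",492,346,.115),("padstart",462,346,.107),("off tl",430,255,.045),("off tr",452,256,.045),("off bl",427,338,.045),("glue",553,232,.1),("tin",608,275,.05),("mallet",620,335,.1),("wedge",515,390,.03),("brush",361,270,.03)]:
    print(n,ray(c,u*.7,v*.7,z).round(3))
E
```

```text
hood fl [0.695 0.116 0.02 ]
pivot [0.471 0.064 0.065]
padend [ 0.473 -0.208  0.115]
padstart [ 0.472 -0.156  0.107]
off tl [ 0.644 -0.099  0.045]
off tr [ 0.643 -0.142  0.045]
off bl [ 0.484 -0.097  0.045]
glue [ 0.686 -0.321  0.1  ]
tin [ 0.614 -0.443  0.05 ]
mallet [ 0.499 -0.446  0.1  ]
wedge [ 0.388 -0.271  0.03 ]
brush [0.613 0.033 0.03 ]
```

View pics/topc.png

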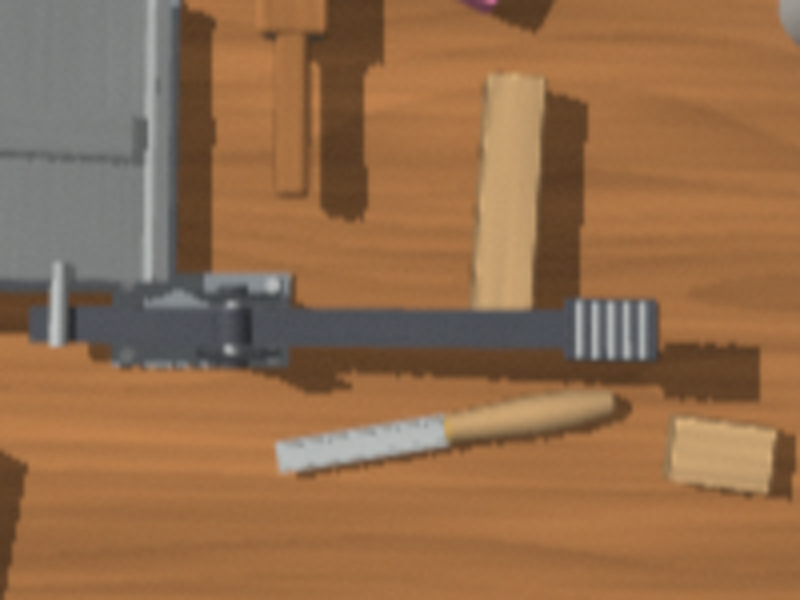

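The offcut is the natural-wood bar, top view pixel (438,297). Look-alikes: pink bar (443,186), yellow bar (226,434) and wedge (515,390). The crop shows the bar passing under the lever just left of the striped press plate, and its size fits (180 x 43 mm). I will push it in world -y by about 140 mm with the fingers spread along its length.

```bash
cat >> h.py <<'E'
def togo(x,y,z,ang=np.pi/2):
    "travel (units of 40mm, tool axes) and turn to reach target with tool x at world angle ang"
    from scipy.spatial.transform import Rotation as Ro
    s=get_state(); w=s["orientation"]; R=Ro.from_quat([*w[1:],w[0]]).as_matrix()
    a=np.arctan2(R[1,0],R[0,0])
    print("t",round(s["clock"],2),"tcp",s["tcp_pos"].round(4),"F",s["wrist_force"].round(1),"tool z",R[:,2].round(3))
    print("travel",(R.T@(np.array([x,y,z])-s["tcp_pos"])/.04).round(2),"turn",round(-(ang-a),3))
E
python3 -m crank '{"travel":[[0.8,-0.5,-0.25],[1.6,-1.0,-0.5],[2.4,-1.5,-0.75],[3.2,-2.0,-1],[4,-2.6,-1.2]],"turn":[-0.12,-0.24,-0.36,-0.48,-0.6]}' 85
python3 -c "
from h import *
togo(.562,-.055,.28)"
```

```text
clock: 0.57
tcp_pos: [0.2984, -0.3977, 0.2796]
orientation: [0.0, 0.896, 0.443, 0.0]
wrist_force: [0.3, -2.1, -0.0]
finger_gap: 0.0851
t 0.57 tcp [ 0.2984 -0.3977  0.2796] F [ 0.3 -2.1 -0. ] tool z [ 0. -0. -1.]
travel [ 1.081e+01  4.000e-02 -1.000e-02] turn -0.652
```

```bash
python3 -m crank '{"travel":[[1,0,0],[2,0,0],[3,0,0],[4,0,0],[5,0,0]],"turn":[-0.12,-0.24,-0.36,-0.48,-0.6]}'
python3 -c "
from h import *
togo(.562,-.055,.28)"
```

```text
clock: 0.98
tcp_pos: [0.4204, -0.2384, 0.2793]
orientation: [0.0, 0.725, 0.689, -0.0]
wrist_force: [1.0, -0.5, -0.6]
finger_gap: 0.0853
t 0.98 tcp [ 0.4204 -0.2384  0.2793] F [ 1.  -0.5 -0.6] tool z [ 0. -0. -1.]
travel [ 4.76  3.3  -0.02] turn -0.051
```

```bash
python3 -m crank '{"travel":[[0.9,0.6,0],[1.7,1.2,0],[2.5,1.8,0],[3.3,2.4,0],[4.1,2.9,0]],"turn":[-0.03,-0.05,-0.05,-0.05,-0.05]}'
python3 -c "
from h import *
togo(.562,-.055,.15)"
```

```text
clock: 1.4
tcp_pos: [0.5461, -0.0812, 0.279]
orientation: [0.0, 0.709, 0.705, -0.0]
wrist_force: [0.6, -0.7, -0.6]
finger_gap: 0.0852
t 1.4 tcp [ 0.5461 -0.0812  0.279 ] F [ 0.6 -0.7 -0.6] tool z [ 0. -0. -1.]
travel [0.66 0.39 3.22] turn -0.007
```

```bash
python3 -m crank '{"travel":[[0.4,0.3,0],[0.7,0.5,0.4],[0.7,0.5,1.2],[0.7,0.5,2.0],[0.7,0.5,2.8]],"turn":[0,0,0,0,0]}' 70
python3 -c "
from h import *
togo(.566,-.055,.018)
c=read_camera('scene'); crop(c,150,100,260,200,3,'pics/s1.png')"
```

```text
clock: 1.82
tcp_pos: [0.5653, -0.0546, 0.166]
orientation: [0.0, 0.709, 0.705, 0.0]
wrist_force: [-1.0, -0.4, -0.1]
finger_gap: 0.07
t 1.82 tcp [ 0.5653 -0.0546  0.166 ] F [-1.  -0.4 -0.1] tool z [ 0.001 -0.    -1.   ]
travel [-0.01  0.02  3.7 ] turn -0.006
```

View pics/s1.png

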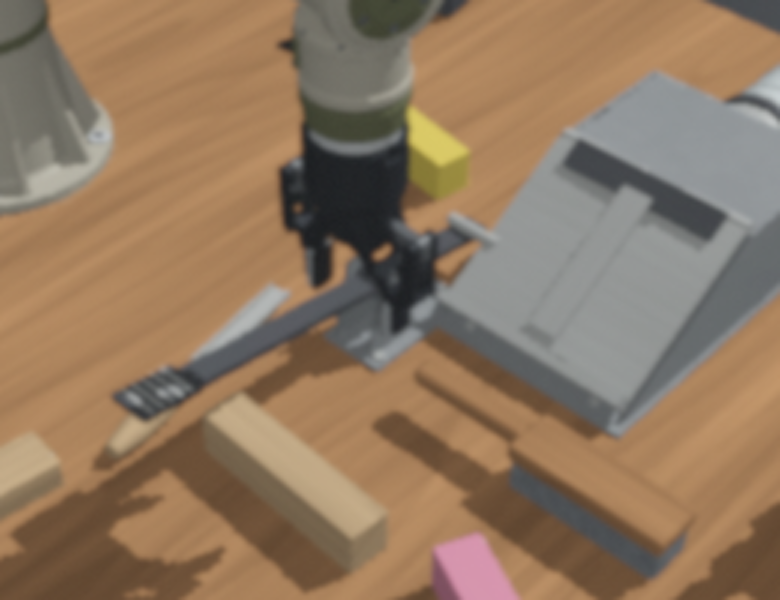

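The view shows the spread fingers (tips at (318,280) and (400,325)) above the clear strip between offcut (295,480) and brush handle (465,400). I'll descend next.

```bash
python3 -m crank '{"travel":[[0,0,0.8],[0,0,1.6],[0,0,2.4],[0,0,3.2],[0,0,3.7]],"turn":[0,0,0,0,0]}'
python3 -c "
from h import *
togo(.566,-.226,.018)
c=read_camera('scene'); crop(c,150,100,260,200,3,'pics/s2.png')"
```

```text
clock: 2.28
tcp_pos: [0.5635, -0.0551, 0.0169]
orientation: [-0.001, 0.71, 0.705, -0.001]
wrist_force: [-0.0, 0.1, -1.3]
finger_gap: 0.0701
t 2.28 tcp [ 0.5635 -0.0551  0.0169] F [-0.   0.1 -1.3] tool z [-0.003  0.001 -1.   ]
travel [-4.27  0.09 -0.03] turn -0.007
```

View pics/s2.png

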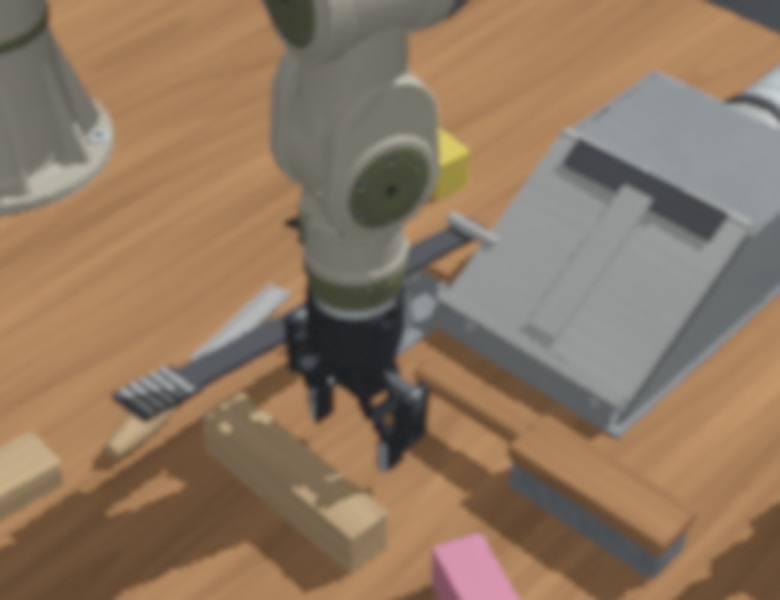

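Fingers are at bench level beside the offcut, clear of the lever and the brush handle. I'll push now.

```bash
python3 -m crank '{"travel":[[-0.4,0,0],[-0.7,0,0],[-1.0,0,0],[-1.3,0,0],[-1.6,0,0]],"turn":[0,0,0,0,0]}'
python3 -m crank '{"travel":[[-0.3,0.02,0],[-0.6,0.05,0],[-0.9,0.05,0],[-1.2,0.05,0],[-1.5,0.05,0]],"turn":[0,0,0,0,0]}'
python3 -c "
from h import *
togo(.566,-.226,.018)
c=read_camera('top'); crop(c,180,130,240,180,3.3,'pics/t3.png')"
```

```text
clock: 2.75
tcp_pos: [0.5654, -0.1207, 0.0205]
orientation: [0.001, 0.71, 0.705, 0.001]
wrist_force: [-0.2, 0.7, 0.4]
finger_gap: 0.0699
clock: 3.17
tcp_pos: [0.5663, -0.1805, 0.0195]
orientation: [0.0, 0.71, 0.705, 0.0]
wrist_force: [-0.1, 3.6, 1.7]
finger_gap: 0.0703
t 3.17 tcp [ 0.5663 -0.1805  0.0195] F [-0.1  3.6  1.7] tool z [ 0.  0. -1.]
travel [-1.14  0.    0.04] turn -0.007
```

View pics/t3.png

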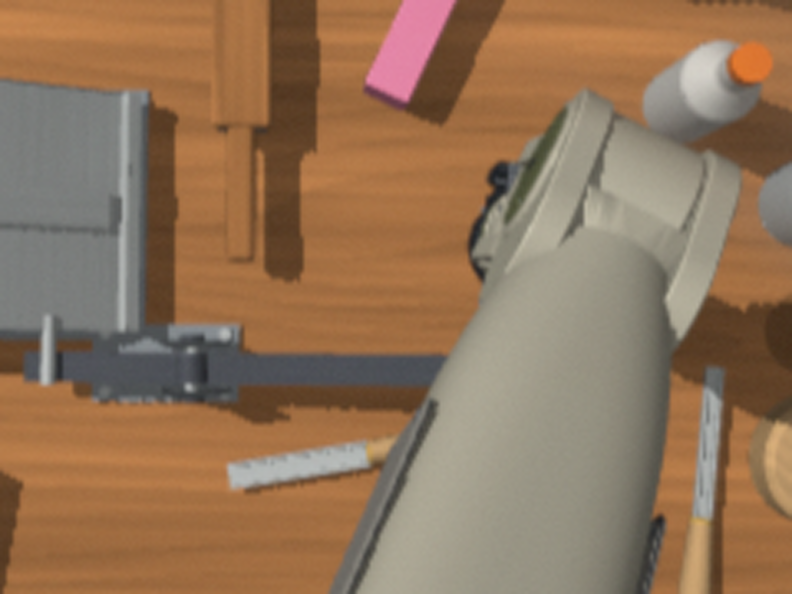

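```bash
python3 -c "
from h import *
c=read_camera('scene'); crop(c,130,100,260,200,3,'pics/s4.png')
t=read_camera('top')
for z in(.2,.25,.3): print(z,ray(t,180+735/3.3,130+180/3.3,z).round(3))"
```

```text
0.2 [ 0.615 -0.329  0.2  ]
0.25 [ 0.609 -0.313  0.25 ]
0.3 [ 0.603 -0.296  0.3  ]
```

View pics/s4.png

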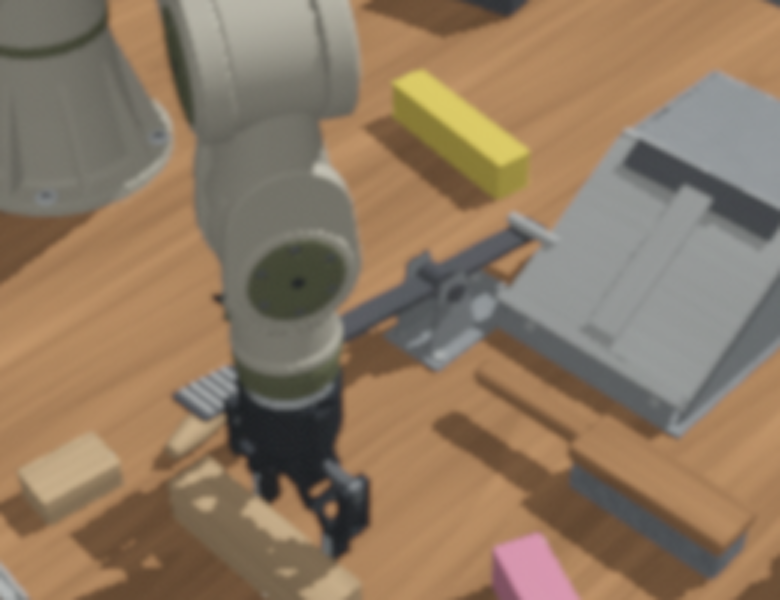

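The offcut is moving squarely with the fingers, and the arm passes well inside the glue and mallet. I'll finish the push.

```bash
python3 -m crank '{"travel":[[-0.3,0,0],[-0.6,0,0],[-0.9,0,0],[-1.1,0,0],[-1.2,0,0]],"turn":[0,0,0,0,0]}'
python3 -m crank '{"travel":[[0.2,0,0],[0.6,0,-0.5],[0.6,0,-1.5],[0.6,0,-2.5],[0.6,0,-3.5]],"turn":[0,0,0,0,0]}'
python3 -c "
from h import *
togo(.472,-.18,.15)
c=read_camera('scene'); crop(c,60,130,260,200,3,'pics/s5.png')"
```

```text
clock: 3.73
tcp_pos: [0.566, -0.2291, 0.0192]
orientation: [0.0, 0.71, 0.704, -0.0]
wrist_force: [-0.1, 0.9, 0.2]
finger_gap: 0.0698
clock: 4.15
tcp_pos: [0.5653, -0.2019, 0.1604]
orientation: [-0.001, 0.709, 0.705, -0.0]
wrist_force: [1.1, -0.1, 0.1]
finger_gap: 0.0695
t 4.15 tcp [ 0.5653 -0.2019  0.1604] F [ 1.1 -0.1  0.1] tool z [-0.002  0.001 -1.   ]
travel [ 0.53 -2.34  0.26] turn -0.006
```

View pics/s5.png

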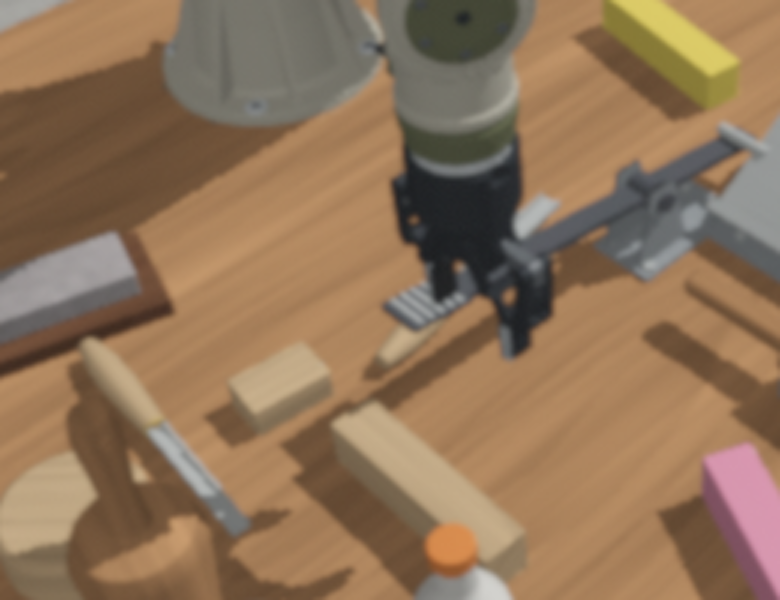

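The offcut lies clear beyond the lever end (its near end at (355,412)), and wedge, gouges and glue look unmoved. Next I close the fingers and go above the plate.

```bash
python3 -m crank '{"travel":[[0,0,0],[0,-0.6,0],[0.2,-1.2,0],[0.4,-1.8,0],[0.5,-2.3,0]],"turn":[0,0,0,0,0]}' 0
python3 -c "
from h import *
t=read_camera('top'); print('pad',ray(t,333,242.25,.11))
c=read_camera('scene'); 
for u,v in((378,405),(335,415),(520,540)): print('off',ray(c,60+u/3,130+v/3,.045).round(3))
togo(.472,-.180,.113)
crop(c,130,160,160,120,5,'pics/s6.png')"
```

```text
clock: 4.62
tcp_pos: [0.4717, -0.1809, 0.1578]
orientation: [-0.001, 0.709, 0.705, -0.0]
wrist_force: [0.6, -0.3, 0.5]
finger_gap: 0.0094
pad [ 0.47252957 -0.17996989  0.11      ]
off [ 0.48  -0.242  0.045]
off [ 0.464 -0.271  0.045]
off [ 0.651 -0.251  0.045]
t 4.72 tcp [ 0.4704 -0.1805  0.158 ] F [-0.3  0.5  0.7] tool z [-0.004  0.002 -1.   ]
travel [0.01 0.04 1.13] turn -0.007
```

View pics/s6.png

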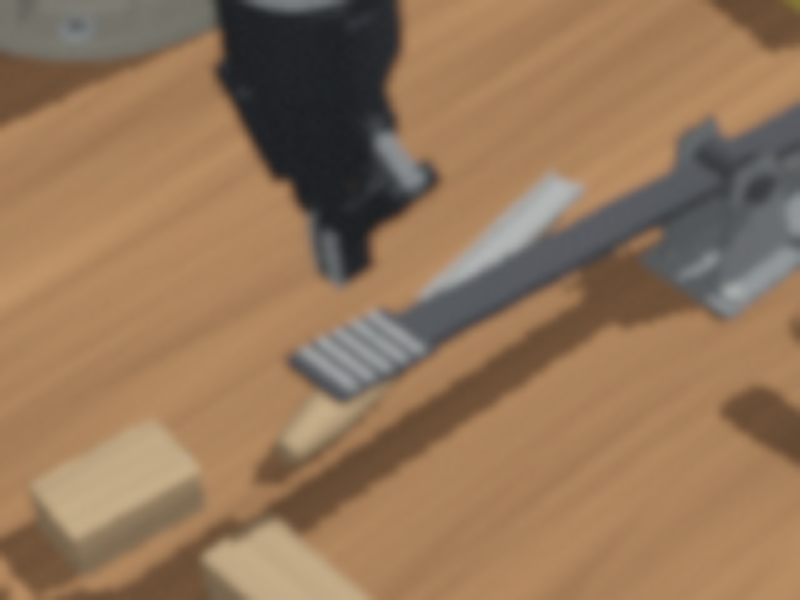

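The closed fingertips stand straight above the striped plate (360,355), and measured plate and TCP positions agree within 2 mm. I'll press slowly.

```bash
python3 -m crank '{"travel":[[0,0,0.4],[0,0,0.7],[0,0,1.0],[0,0,1.3],[0,0,1.6]],"turn":[0,0,0,0,0]}'
python3 -m crank '{"travel":[[0,0,0.2],[0,0,0.45],[0,0,0.7],[0,0,0.95],[0,0,1.2]],"turn":[0,0,0,0,0]}'
python3 -m crank '{"travel":[[0,0,0.1],[0,0,0.2],[0,0,0.3],[0,0,0.4],[0,0,0.4]],"turn":[0,0,0,0,0]}'
```

```text
clock: 5.13
tcp_pos: [0.4748, -0.1846, 0.096]
orientation: [0.002, 0.71, 0.704, -0.002]
wrist_force: [-6.5, -7.7, 14.1]
finger_gap: 0.0
clock: 5.55
tcp_pos: [0.4753, -0.1846, 0.0475]
orientation: [0.002, 0.71, 0.704, -0.001]
wrist_force: [-1.7, -4.1, 6.3]
finger_gap: -0.0001
clock: 5.97
tcp_pos: [0.4751, -0.1828, 0.031]
orientation: [0.001, 0.71, 0.705, 0.0]
wrist_force: [2.0, -1.1, 4.1]
finger_gap: 0.0002
```

```bash
python3 -m crank '{"travel":[[0,0,0.05],[0,0,0.1],[0,0,0.15],[0,0,0.2],[0,0,0.2]],"turn":[0,0,0,0,0]}'
python3 -m crank '{"travel":[[0,0,0.03],[0,0,0.06],[0,0,0.1],[0,0,0.1],[0,0,0.1]],"turn":[0,0,0,0,0]}'
```

```text
clock: 6.38
tcp_pos: [0.4753, -0.1821, 0.0256]
orientation: [0.001, 0.709, 0.705, 0.001]
wrist_force: [-3.7, 3.5, 21.9]
finger_gap: -0.0001
clock: 6.8
tcp_pos: [0.4755, -0.1821, 0.0249]
orientation: [0.002, 0.709, 0.705, 0.001]
wrist_force: [-12.1, 7.0, 51.2]
finger_gap: -0.0
```

```bash
python3 -m crank '{"travel":[[0,0,-0.06],[0,0,-0.06],[0,0,-0.06],[0,0,-0.06],[0,0,-0.06]],"turn":[0,0,0,0,0]}'
python3 -m crank '{"travel":[[0,0,0],[0,0,0],[0,0,0],[0,0,0],[0,0,0]],"turn":[0,0,0,0,0]}'
python3 -c "
from h import *
c=read_camera('scene'); crop(c,110,110,340,250,2.35,'pics/s7.png')"
```

```text
clock: 7.22
tcp_pos: [0.4754, -0.1821, 0.0253]
orientation: [0.001, 0.709, 0.705, 0.001]
wrist_force: [-7.3, 6.0, 33.8]
finger_gap: 0.0
clock: 7.63
tcp_pos: [0.4754, -0.1822, 0.0253]
orientation: [0.001, 0.709, 0.705, 0.001]
wrist_force: [-7.7, 4.6, 32.8]
finger_gap: 0.0
```

View pics/s7.png

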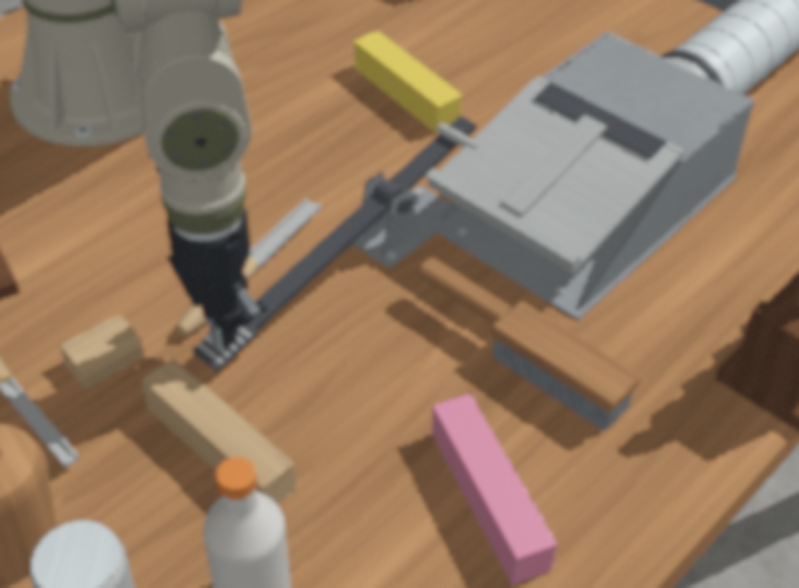

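The lever is fully down with the fingers on the plate (225,345). The flap is raised (lip at (500,225)), and the offcut (215,430) is free and flat. Everything else is in place, so I'm handing in.

```bash
python3 -c "
from workcell import *
print(hand_in()); s=get_state(); print(s['clock'],s['tcp_pos'],s['wrist_force'])"
```

```text
the job is handed in; nothing more can be done
None
the job is handed in; nothing more can be done
```

I pushed the natural-wood offcut about 140 mm along the bench with the spread fingers. It now lies flat, about 30 mm beyond the lever's end. I then closed the fingers, pressed the lever plate down to its stop, and handed the job in while holding it there, at about 7.6 s on the clock.

- **Lever:** the fingertips were at z = 25.3 mm, against about 26 mm expected at full press. They were pressing steadily with about 33 N upward force at the wrist. It briefly reached 51 N before I backed off.
- **Flap:** the last picture shows it raised. I did not measure its angle; I inferred it from the picture and the fingertip height.
- **Everything else:** nothing else on the bench looked moved in the last picture, though I did not re-measure it. That crop cut off or left out some items, such as the mallet and the blank.

No check failed or disagreed. The hand-in gave no verdict, and no state could be read after it.

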